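# Driver out of the latched case

## Robot

A 6-joint arm with a two-finger parallel gripper is mounted at the origin on a cart in front of the work surface, level with it; the furniture and walls round the work are solid. World frame = base frame: x ahead of the robot, y to its left, z up, the work surface at z = 0. Lengths are in m, angles in rad, forces in N, time in s.
With the tool pointing down it reaches from about 0.35 to 0.725 m from the base axis. Payload 4.3 kg.
Tool frame: the origin (TCP) lies at the very end of the fingers, on their centre line; the grasp point (between the pads) lies 19 mm behind it (env.hold_point_z is the distance from the TCP to the grasp point, in m); z points along the fingers, y is the line along which they close (so a half turn about z gives the same grasp; the last joint's range is limited). The gripper opens to 85 mm and grips with 20 to 120 N. Pads are 22 mm wide; open, the fingers measure 114 mm over their backs; the gripper's body (76 mm by 85 mm) begins 54 mm behind the grasp point. The pads swing forward as they close: fully open they stand 13 mm farther back than shut.
Start: joints at [1.109, 0.377, 0.081, 1.274, 0, 1.46], TCP at [0.198, 0.54, 0.231] pointing down, gripper open.
Joint ranges: [-2.72, 2.72], [-0.84, 1.66], [-1.02, 1.22], [-1.77, 2.12], [-1.37, 1.28], [-3.14, 3.14]. Speed limits (rad/s): [2.57, 2.57, 3.14, 3.14, 3.14, 3.14].

## Interface

Orientations are given as a unit quaternion [x, y, z, w].
In Python, from bench import state, cams, env gives the robot as it stands. The module is installed in compiled form; this text tells all that it offers.
- The arm moves only by the shell command python3 -m pendant 'ROWS' [FORCE]. ROWS is a JSON object of lists of equal length, an entry for each row: "fingers": the closure, from -1 (fully open) to 1 (shut), so that 0 is half open; "translation": the shift along the tool's x, y, z in cm, a list of three; "turn": the turn about the tool's z in degrees. A call has exactly 5 rows; each row shifts and turns the commanded pose from where the row before left it, along the tool's axes as they then stand; what a row does not reach is not made up. A row lasts 1/10 s, in which the tool goes at most 50 mm and 8.59 degrees, less where a joint would pass 70% of its speed; a pose out of reach is approached as far as the arm can. A call is refused whole if a number of a shift passes 5 or a number of a turn 8.59, either way. A call with a gripper value outside its range is refused whole. The fingers move at their own pace and stop on an object; FORCE is the grip in N (left out, the last holds). Time passes only in rows, so rows that do not move let the fingers close, or fill a call up. It gives the time, the measured TCP pose, the force, the opening and the grip force at its end, in the units of the state.
- state(): the state, without advancing time (a new reading comes with each control period).
- cams.snapshot(name): name is "side" or "top"; returns (picture, depth): 384x512x3 uint8, blue, green, red; 384x512 float32, m along the optical axis (not along the pixel's ray), 0 where there is no reading.
- cams.camera_info(name): a dict with "K" (3x3 intrinsics, pixels), "R" (3x3) and "t" (3): a world point X has camera coordinates R X + t. Camera axes: x right, y down, z forward; pixel columns grow to the right and rows downward; lengths in m; the calibration is good to about 2 mm. A picture is of the moment at which its call begins. camera_info takes no time and is no camera call.
- env.hand_in(): hands the job in; it is judged then, once.
The state is a dict: "time": time; "qpos": joint angles; "dq": joint speeds; "joint_efforts": joint torques, N m; "eef_pos": TCP position; "ee_rot": TCP orientation; "wrist_force": force on the tool from outside, world axes, zero at the start; "ft_torque": the same for the moment, N m; "grip_width": opening from 0.0 (shut) to 1.0 (fully open); "gripper_force": force on a finger pad.
Only numpy, scipy, OpenCV 4.12 (cv2) and the standard library are available. Lean on these libraries where they do the work, as an engineer would, in place of code of your own. Each camera call takes 0.05 s, during which the arm holds its last target. There are 200 camera calls.

## Task

The hinge screw of the brown spectacles is loose and needs the blue-capped precision screwdriver: slide the orange thumb latch of the grey driver case to the left so that its cover springs open, then take out the blue-capped driver and lay it flat in the tool channel along the front edge of the green repair mat. Leave the cover standing open, the other drivers in their notches and the spectacles where they are.

Things in the scene. Friction and masses are not known exactly. Their poses are not given: they have to be found in the camera images.
- driver_case: grey moulded driver case, fixed to the bench, base 30 mm high, 42 mm with its cover shut. Origin on its underside; it spans x -98 (front, robot side) to +83 mm (hinge of the cover), y -90 to +90 mm. A solid front deck (x -98 to -56 mm, top 30 mm high) carries the orange latch. Behind it is an open well, walls 4 mm thick and 30 mm high, its floor 6 mm above the bench
- rack (a point): middle of the rack in the well, 26 mm above the bench, at x = +14 mm in the case; axes as the case's. Two cradles cross the well at x -34 and +34 mm from here (6 mm thick, tops 29 mm high), with four notches at y -52.5, -17.5, 17.5, 52.5 mm. A driver lies along x in each, cap towards the robot, middle at x = 0 and axis at this height; 27 mm free between one and the next
- latch (a joint): travel of the orange thumb latch in m: 0 = locked (a return spring pulls it there with 1.8 N), 0.013 = end of travel to the left, along the case's +y (4.6 N). Its bolt frees the cover at about 0.008 to 0.009. When let go it springs back.
- latch_tab (a point): middle of the top of the orange thumb latch's tab; axes as the driver case's. The tab is 18 mm (x) by 14 mm (y, the direction it slides in) and stands 12 mm above the deck (a 18 mm wide foot, 3 mm high, round it). It moves with the latch; while locked it lies at x = -79, y = 0, z = 42 mm in the case's frame.
- cover (a joint): angle of the smoked clear cover in rad: 0 = shut, 1.9 = fully open, leaning back beyond upright. Hinged along the far edge of the case, 31 mm up. Once the latch frees it a weak spring (about 1.5 N at the front edge) swings it fully open in about 0.6 s and holds it there; it gives way when pushed.
- cover_edge (a point): middle of the front upper edge of the cover, 139 mm from its hinge line
- blue_driver: precision screwdriver with a blue cap, 110 mm long, 9 mm thick, 18 g, 8 mm square in section to the touch. Origin: on its underside at mid-length; its y axis runs along it, z up. Lies in one of the four notches, which one varies
- blue_driver_mid (a point): middle of the blue-capped driver, on its axis, 4 mm above its underside
- red_driver: precision screwdriver with a red cap, same size and origin, in another notch: leave it
- orange_driver: precision screwdriver with an orange cap, same size and origin, in another notch: leave it
- white_driver: precision screwdriver with a white cap, same size and origin, in another notch: leave it
- repair_mat: green silicone mat, fixed, 5 mm thick with a rounded edge 9 mm high and 5 mm wide all round; x -111 (front) to +125 mm, y -84 to +84 mm about its origin (on the underside). A cross ridge 9 mm high at x = -35 mm parts off the tool channel at the front. The spectacles lie behind the ridge
- channel (a point): middle of the floor of the mat's tool channel, 5 mm above the bench; axes as the mat's. The channel is 68 mm wide along x and 158 mm long along y, its edges 4 mm high
- brown_spectacles: brown spectacle frame lying upside down with its arms open, 142 x 133 mm, 41 mm high, 24 g, on the rear part of the mat: leave it. Origin at its middle, on the underside

How it is judged:
On the way, in this order (a step that is already met when the one before it is completed fails the run):
1. the thumb latch is slid to the left (value of joint latch above 0.006 m), for 0.03 s.
2. the cover has sprung open (value of joint cover above 1.5 rad), for 0.1 s.
At the end, for the whole second after the job is handed in: the blue-capped driver lies at rest, flat (within 4 degrees), on the floor of the mat's tool channel, its middle within 30 mm of the channel's middle lengthwise and 32 mm crosswise; the cover stands open (over 1.5 rad); the other three drivers are still down in their notches (value of joint cover above 1.5 rad and x of blue_driver_mid in the frame of channel between -0.032 and 0.032 m and y of blue_driver_mid in the frame of channel between -0.03 and 0.03 m and z of blue_driver_mid in the frame of channel below 0.007 m and angle between blue_driver's own y axis and vertical between 1.5 and 1.64 rad and linear speed of blue_driver below 0.02 m/s and z of each of red_driver, orange_driver, white_driver in the frame of rack below 0.003 m); the robot touches nothing.
It fails at once if another driver was shifted by more than 20 mm (distance of any of red_driver, orange_driver, white_driver from where it was at the start of the episode above 0.02 m).
It fails at once if the spectacles were shifted by more than 20 mm (distance of brown_spectacles from where it was at the start of the episode above 0.02 m).
It also fails if it takes over 50 s, if anything falls off the work surface, if the arm or the gripper's body presses on something with over 40 N, if the wrist force passes 120 N, or if a joint passes its speed limit or range.

## Working session

There is one attempt and no reset: what is moved stays moved. The work goes in short steps, Python scripts to look and compute and a shell command to move; the robot and the scene stay as the last step left them, time stands still between calls to the robot, and variables do not carry over. Pictures are saved under pics/ and viewed, at most 11 in all, crops included, and the job is handed in when it is done.

```bash
mkdir -p pics
cat > h.py <<'E'
import numpy as np, cv2
from bench import state, cams, env
from scipy.spatial.transform import Rotation as R
def snap(n,f):
    im,d=cams.snapshot(n); cv2.imwrite(f'pics/{f}.png',im); np.save(f'pics/{f}.npy',d); return im,d
def ray(n,u,v,z=None,d=None):
    c=cams.camera_info(n);K,Rr,t=map(np.array,(c['K'],c['R'],c['t']))
    r=Rr.T@np.linalg.inv(K)@[u,v,1]; o=-Rr.T@t
    if z is not None: return o+r*(z-o[2])/r[2]
    return o+r*d
E
python3 - <<'E'
from h import *
a,_=snap('top','top0'); b,_=snap('side','side0')
s=state(); print(s['eef_pos'],s['ee_rot'],R.from_quat(s['ee_rot']).as_matrix().round(3),s['grip_width'],s['time'],env.hold_point_z)
E
```

```text
[0.19786416 0.539257   0.23043914] [ 1.74973063e-01  9.84572785e-01 -8.94135435e-04 -2.43489282e-04] [[-0.939  0.345 -0.001]
 [ 0.345  0.939 -0.002]
 [ 0.    -0.002 -1.   ]] 1.0020521316569033 0.1 0.0187
```

View pics/top0.png

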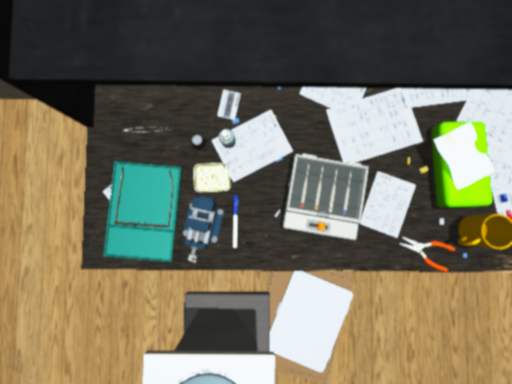

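View pics/side0.png

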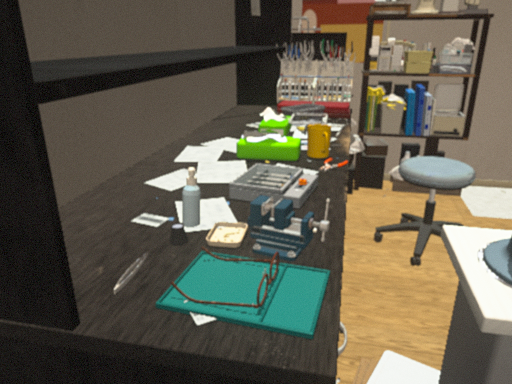

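Run:
```python
from h import *
im=cv2.imread('pics/top0.png'); d=np.load('pics/top0.npy')
a=cv2.resize(im[145:245,275:375],None,fx=6,fy=6,interpolation=cv2.INTER_CUBIC)
cv2.imwrite('pics/c1.png',a)
a=cv2.resize(im[150:270,95:245],None,fx=5,fy=5,interpolation=cv2.INTER_CUBIC)
cv2.imwrite('pics/c2.png',a)
c=cams.camera_info('top'); print(c)
for u,v in [(210,300),(145,245),(205,210),(227,135),(320,225),(300,222),(330,180)]: print(u,v,ray('top',u,v,d=d[v,u]).round(3))
```

```text
{'K': array([[367.45193716,   0.        , 255.40063201],
       [  0.        , 367.45193716, 192.917254  ],
       [  0.        ,   0.        ,   1.        ]]), 'R': array([[ 0.00909515, -0.99993058,  0.00749114],
       [-0.99736536, -0.00961048, -0.07190252],
       [ 0.07196952, -0.00681744, -0.99738353]]), 't': array([-0.11515475,  0.54272765,  0.88246045])}
210 300 [ 0.143  0.07  -0.638]
145 245 [0.413 0.161 0.005]
205 210 [0.499 0.004 0.091]
227 135 [ 0.663 -0.046  0.123]
320 225 [ 0.467 -0.265  0.042]
300 222 [ 0.474 -0.218  0.031]
330 180 [ 0.575 -0.289  0.041]
```

View pics/c1.png

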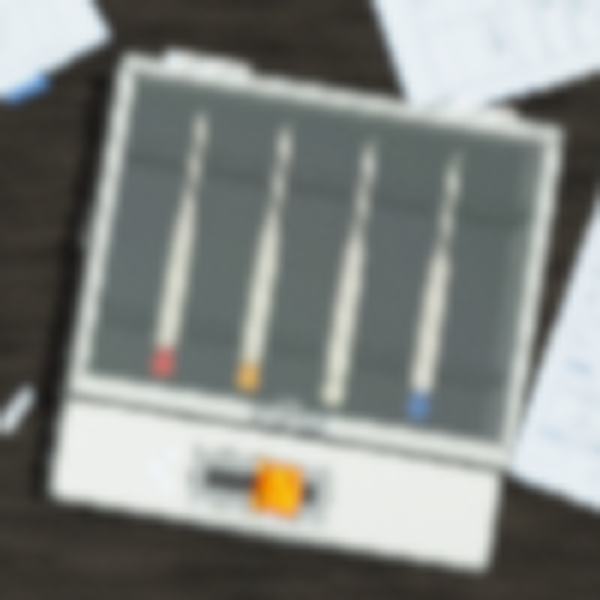

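View pics/c2.png

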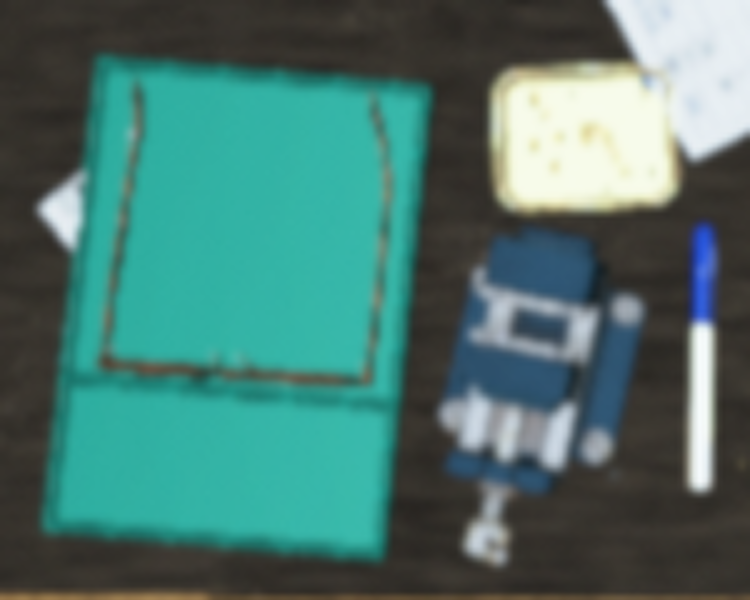

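```bash
cat > fit.py <<'E'
from h import *
def fit(n,pts):
    # pts: (u,v,x,y,z) local -> yaw + xy
    W=np.array([ray(n,p[0],p[1],z=p[4])[:2] for p in pts]); L=np.array([p[2:4] for p in pts])
    Lc,Wc=L.mean(0),W.mean(0); H=(L-Lc).T@(W-Wc); th=np.arctan2(H[0,1]-H[1,0],H[0,0]+H[1,1])
    M=np.array([[np.cos(th),-np.sin(th)],[np.sin(th),np.cos(th)]]); t=Wc-M@Lc
    return th,t,((W-L@M.T-t)*1000).round(1)
c1=lambda x,y:(275+(x+.5)/6-.5,145+(y+.5)/6-.5)
c2=lambda x,y:(95+(x+.5)/5-.5,150+(y+.5)/5-.5)
E
python3 - <<'E'
from fit import *
P=[(*c1(50,497),-.098,.09,.030),(*c1(490,570),-.098,-.09,.030),(*c1(125,58),.083,.09,.042),(*c1(562,130),.083,-.09,.042),(*c1(278,488),-.079,0,.042)]
th,t,r=fit('top',P);print('case',th,np.degrees(th),t,r)
M=np.array([[np.cos(th),-np.sin(th)],[np.sin(th),np.cos(th)]])
print('tab',t+M@[-.079,0],'blue',t+M@[.014,-.0525])
for q in [(418,405),(452,155)]: print('blue end loc',M.T@(ray('top',*c1(*q),z=.026)[:2]-t))
P=[(*c2(42,530),-.111,.084,.009),(*c2(383,560),-.111,-.084,.009),(*c2(97,55),.125,.084,.009),(*c2(432,83),.125,-.084,.009)]
th,t,r=fit('top',P);print('mat',th,np.degrees(th),t,r)
M=np.array([[np.cos(th),-np.sin(th)],[np.sin(th),np.cos(th)]])
print('channel',t+M@[-.111+.005+.034,0])
for q in [(75,380),(388,405)]: print('ridge',M.T@(ray('top',*c2(*q),z=.009)[:2]-t))
# obstacle heights in corridor x .3-.7, y -.4..0.3
d=np.load('pics/top0.npy')
for v in range(160,275,8): print(v,[int(1000*ray('top',u,v,d=d[v,u])[2]) for u in range(100,300,8)])
E
```

```text
case -0.15769478937136977 -9.03524588218396 [ 0.54228656 -0.28055562] [[ 0.6 -0.9]
 [ 1.2 -0.2]
 [-1.6 -1. ]
 [-0.8  0.7]
 [ 0.6  1.4]]
tab [ 0.46426679 -0.2681493 ] blue [ 0.54786814 -0.33460278]
blue end loc [-0.03583906 -0.05249497]
blue end loc [ 0.06752916 -0.05103086]
mat -0.07721551269474194 -4.424122990347543 [0.49120196 0.16940177] [[ 0.1 -0.2]
 [-0.1  0.3]
 [-0.3 -0.2]
 [ 0.3  0.1]]
channel [0.4194165  0.17495577]
ridge [-0.03676707  0.07617146]
ridge [-0.0357263  -0.07842375]
160 [0, 0, 0, 1, 0, 1, 1, -1, 1, 1, -2, 2, 0, 0, 0, 0, 3, 0, 4, 3, 3, 1, 4, 0, 0]
168 [0, 0, 5, 6, 5, 4, 6, 3, 5, 6, 9, 0, 3, 2, 2, 2, 4, 1, 4, 1, 0, 2, 0, -2, 19]
176 [0, 1, 3, 6, 7, 6, 4, 6, 4, 3, 2, -2, 0, 3, 2, 0, 0, 4, -1, -2, -1, 0, 0, -1, 44]
184 [2, 1, 10, 6, 4, 5, 4, 6, 3, 11, 1, 1, 2, 2, 3, 3, 0, -1, 1, 1, 0, 2, 0, -2, 38]
192 [0, 0, 5, 6, 6, 8, 4, 4, 4, 9, 2, 1, 0, -1, 0, -1, 0, -2, 1, 0, -3, 0, 1, 0, 37]
200 [0, 0, 7, 6, 6, 4, 4, 4, 5, 8, 2, 0, 91, 91, 57, -3, 0, 10, -1, 0, 0, 0, 3, -1, 41]
208 [0, 0, 3, 6, 5, 4, 4, 5, 4, 3, 0, 0, 90, 91, 90, 4, 0, 10, -1, -2, 0, 0, -3, 0, 44]
216 [1, 9, 22, 3, 5, 4, 5, 5, 3, 5, -1, 8, 49, 31, 46, 8, 0, 9, 1, 1, -1, 0, 0, 17, 29]
224 [0, 11, 8, 3, 42, 18, 43, 8, 6, 5, 1, 92, 92, 92, 22, 6, -2, 7, 0, 0, 2, 2, 0, 30, 29]
232 [2, 2, 3, 4, 5, 5, 6, 10, 4, 6, -1, 47, 65, 46, 6, 1, 1, 9, -1, 0, -2, 0, 0, 0, 0]
240 [-1, 5, 3, 2, 2, 6, 4, 5, 4, 7, 0, 74, 65, 48, 11, 1, 1, 9, 0, 0, 0, 0, 0, 0, -3]
248 [1, 6, 4, 3, 7, 6, 3, 6, 6, 10, -1, 0, 71, 0, 0, 1, -6, 1, 0, 0, 1, 2, 0, 0, 0]
256 [1, -2, 11, 9, 8, 6, 3, 7, 4, 4, 2, 64, 63, 0, -2, 0, 0, -1, -2, 0, 0, -3, 2, 0, -1]
264 [2, -2, 0, -2, 1, 1, 0, 1, 0, 0, 2, 0, 0, 1, 2, 0, 0, 0, -4, 0, 0, 2, 0, -2, 0]
272 [-738, -739, -737, -738, -745, -744, -739, -738, -740, -740, -732, -745, -740, -742, -738, -741, -736, -751, -741, -747, -743, -739, -728, -727, -717]
```

```bash
cat > go.py <<'E'
import sys
from h import *
TH={'c':-.1577,'m':-.0772}; T={'c':np.array([.5423,-.2806]),'m':np.array([.4912,.1694])}
def go(f,x,y,z,yaw=None):
    th=TH[f];M=np.array([[np.cos(th),-np.sin(th)],[np.sin(th),np.cos(th)]]);w=np.r_[T[f]+M@[x,y],z]
    s=state();Rm=R.from_quat(s['ee_rot']).as_matrix();p=np.array(s['eef_pos'])
    loc=M.T@(p[:2]-T[f])
    y=np.degrees(np.arctan2(Rm[1,0],Rm[0,0]))-np.degrees(th)
    print('t',round(s['time'],2),'loc mm',(loc*1e3).round(1),round(p[2]*1e3,1),'toolx yaw in frame',round(y,2),'delta tool cm',(Rm.T@(w-p)*100).round(2),'F',np.round(s['wrist_force'],1),'grip',round(s['grip_width'],3),round(s['gripper_force'],1),'q',np.round(s['qpos'],2))
go(sys.argv[1],*map(float,sys.argv[2:5]))
E
python3 -m pendant '{"fingers":[1,1,1,1,1],"translation":[[0,-2,0],[0,-4,0],[0,-4,0],[0,-4,0],[0,-4,0]],"turn":[-5.6,-5.6,0,0,0]}' 30; python3 go.py c -.086 -.032 .12
```

```text
time: 0.6
eef_pos: [0.1618, 0.3619, 0.2307]
ee_rot: [0.078, 0.997, -0.0, -0.0]
wrist_force: [0.1, -0.3, 0.6]
grip_width: 0.147
gripper_force: 0.0
t 0.6 loc mm [-476.7  574.8] 230.7 toolx yaw in frame 180.11 delta tool cm [-38.95 -60.75  11.12] F [ 0.1 -0.3  0.6] grip 0.147 0.0 q [ 0.99  0.02 -0.37  1.18 -0.    1.15]
```

```bash
python3 -m pendant '{"fingers":[1,1,1,1,1],"translation":[[-4,-2.5,0],[-4,-2.5,0],[-4,-2.5,0],[-4,-2.5,0],[-4,-2.5,0]],"turn":[0,0,0,0,0]}' >/dev/null; python3 -m pendant '{"fingers":[1,1,1,1,1],"translation":[[-2,-4.2,0],[-2,-4.2,0],[-2,-4.2,0],[-2,-4.2,0],[-2,-4.2,0]],"turn":[0,0,0,0,0]}' >/dev/null;  python3 go.py c -.086 -.032 .12
```

```text
t 1.6 loc mm [-175.6  240.3] 231.1 toolx yaw in frame 180.06 delta tool cm [ -8.94 -27.24  11.1 ] F [ 1.4  0.6 -0.5] grip 0.003 0.0 q [-0.2   0.04 -0.35  1.18  0.   -0.04]
```

```bash
python3 -m pendant '{"fingers":[1,1,1,1,1],"translation":[[-1.5,-4.5,0],[-1.5,-4.5,0],[-1.5,-4.5,0],[-1.5,-4.5,0],[-1.5,-4.5,0]],"turn":[0,0,0,0,0]}' >/dev/null; python3 -m pendant '{"fingers":[1,1,1,1,1],"translation":[[-1,-3,2],[0,0,3],[0,0,3],[0,0,2],[0,0,0]],"turn":[0,0,0,0,0]}' >/dev/null;  python3 go.py c -.086 -.032 .035
```

```text
t 2.6 loc mm [-93.3 -11.3] 127.8 toolx yaw in frame 180.06 delta tool cm [-0.79 -2.11  9.26] F [ 0.8 -0.2 -0.3] grip 0.004 0.0 q [-0.67  0.34 -0.25  0.99  0.   -0.52]
```

```bash
python3 -m pendant '{"fingers":[1,1,1,1,1],"translation":[[-0.8,-2.3,0],[0,0,2],[0,0,2.5],[0,0,2.5],[0,0,0]],"turn":[0,0,0,0,0]}' >/dev/null;  python3 go.py c -.086 -.032 .036
python3 - <<'E'
from h import *
im,_=snap('top','t1'); b,_=snap('side','s1')
a=cv2.resize(im[145:245,275:375],None,fx=4,fy=4,interpolation=cv2.INTER_CUBIC)
b=cv2.resize(b[150:220,220:340],None,fx=3.3333,fy=400/70,interpolation=cv2.INTER_CUBIC)
cv2.imwrite('pics/m1.png',np.hstack([a,b]))
E
```

```text
t 3.1 loc mm [-84.4 -34.4] 59.3 toolx yaw in frame 180.08 delta tool cm [0.15 0.24 2.33] F [-0.1  0.9  0.3] grip -0.0 0.0 q [-0.7   0.43 -0.3   0.84  0.   -0.55]
```

View pics/m1.png

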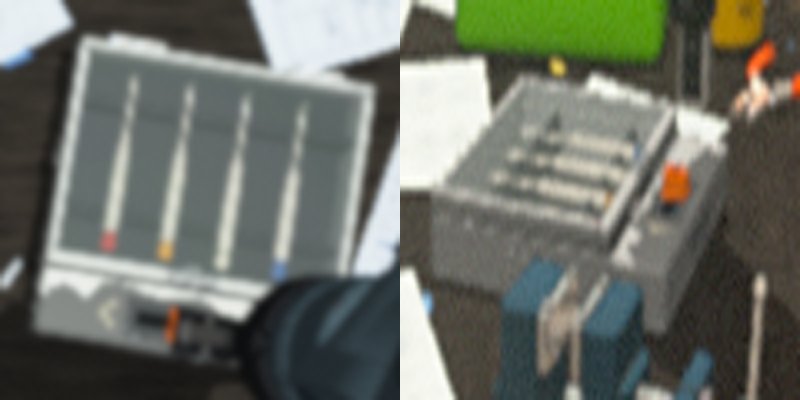

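Run:
```python
from h import *
c=cams.camera_info('top');K,Rr,t=map(np.array,(c['K'],c['R'],c['t']))
th=-.1577;M=np.array([[np.cos(th),-np.sin(th)],[np.sin(th),np.cos(th)]]);T=np.array([.5423,-.2806])
for x,y,z in [(-.0844,-.0344,.0593),(-.0844,-.020,.0593),(-.0844,-.020,.08),(-.079,.007,.042),(-.079,-.007,.042)]:
    p=K@(Rr@np.r_[T+M@[x,y],z]+t); print((x,y,z),((p[:2]/p[2]-[275,145]+.5)*4-.5).round(0))
d=np.load('pics/t1.npy')
for v in (223,225,227,229):
  for u in range(316,332):
    w=ray('top',u,v,d=d[v,u]); print(v,u,(M.T@(w[:2]-T)*1e3).round(0),round(w[2]*1e3)) if d[v,u]>0 and w[2]>.03 else 0
```

```text
(-0.0844, -0.0344, 0.0593) [250. 346.]
(-0.0844, -0.02, 0.0593) [225. 342.]
(-0.0844, -0.02, 0.08) [233. 343.]
(-0.079, 0.007, 0.042) [176. 324.]
(-0.079, -0.007, 0.042) [199. 328.]
223 318 [-73.   8.] 33
223 319 [-75.  26.] 150
223 320 [-74.  25.] 153
223 321 [-74.  23.] 153
223 322 [-74.  21.] 154
223 323 [-73.  19.] 153
223 324 [-73.  16.] 151
223 325 [-73.  14.] 148
223 326 [-72.  11.] 145
223 327 [-72.   9.] 147
223 328 [-72.   7.] 146
223 329 [-71.   2.] 132
223 330 [-70.  -0.] 131
223 331 [-70.  -7.] 110
225 316 [-78.  12.] 31
225 317 [-78.   9.] 31
225 318 [-78.   7.] 33
225 319 [-79.  25.] 147
225 320 [-79.  24.] 152
225 321 [-78.  22.] 153
225 322 [-78.  20.] 152
225 323 [-78.  18.] 151
225 324 [-77.  16.] 151
225 325 [-77.  13.] 147
225 326 [-76.  11.] 147
225 327 [-76.   9.] 148
225 328 [-76.   6.] 145
225 329 [-75.   1.] 131
225 330 [-75.   7.] 169
225 331 [-75.   5.] 171
227 316 [-83.  11.] 32
227 317 [-83.   9.] 33
227 318 [-83.  27.] 148
227 319 [-83.  26.] 153
227 320 [-83.  24.] 153
227 321 [-82.  22.] 156
227 322 [-82.  19.] 152
227 323 [-82.  18.] 154
227 324 [-81.  16.] 158
227 325 [-81.  15.] 159
227 326 [-81.  13.] 161
227 327 [-80.  11.] 163
227 328 [-80.   9.] 163
227 329 [-80.   8.] 166
227 330 [-79.   5.] 164
227 331 [-79.   4.] 167
229 316 [-88.  10.] 31
229 317 [-87.   8.] 34
229 318 [-87.  26.] 148
229 319 [-87.  25.] 151
229 320 [-87.  23.] 153
229 321 [-86.  21.] 152
229 322 [-86.  19.] 155
229 323 [-86.  17.] 155
229 324 [-85.  16.] 159
229 325 [-85.  13.] 157
229 326 [-85.  12.] 159
229 327 [-84.  10.] 162
229 328 [-84.   9.] 164
229 329 [-84.   7.] 165
229 330 [-83.   5.] 165
229 331 [-83.   4.] 168
```

```bash
python3 -m pendant '{"fingers":[1,1,1,1,1],"translation":[[0.1,0,1.2],[0,0,1.1],[0,0.3,0],[0,0,0],[0,0,0]],"turn":[0,0,0,0,0]}' >/dev/null;  python3 go.py c -.086 -.022 .036;  python3 -m pendant '{"fingers":[1,1,1,1,1],"translation":[[0,0.3,0],[0,0.3,0],[0,0.3,0],[0,0.3,0],[0,0,0]],"turn":[0,0,0,0,0]}';  python3 go.py c -.086 -.012 .036
```

```text
t 3.7 loc mm [-83.2 -32.7] 38.5 toolx yaw in frame 180.09 delta tool cm [0.27 1.07 0.25] F [ 0.3 -0.2 -0.6] grip 0.002 0.0 q [-0.7   0.45 -0.33  0.79  0.   -0.54]
time: 4.2
eef_pos: [0.4566, -0.2874, 0.0383]
ee_rot: [0.078, 0.997, 0.0, -0.0]
wrist_force: [-0.4, -0.5, 0.7]
grip_width: -0.004
gripper_force: 0.0
t 4.2 loc mm [-83.6 -20.1] 38.3 toolx yaw in frame 180.11 delta tool cm [0.24 0.81 0.23] F [-0.4 -0.5  0.7] grip -0.004 0.0 q [-0.68  0.45 -0.35  0.78  0.   -0.52]
```

```bash
python3 -m pendant '{"fingers":[1,1,1,1,1],"translation":[[0.2,0,0.25],[0,0.3,0],[0,0.3,0],[0,0,0],[0,0,0]],"turn":[0,0,0,0,0]}' >/dev/null;  python3 go.py c -.086 -.012 .036;  python3 -m pendant '{"fingers":[1,1,1,1,1],"translation":[[0,0.2,0],[0,0.2,0],[0,0,0],[0,0,0],[0,0,0]],"turn":[0,0,0,0,0]}'>/dev/null;  python3 go.py c -.086 -.002 .036
```

```text
t 4.7 loc mm [-85.5 -14.5] 35.8 toolx yaw in frame 180.09 delta tool cm [ 0.05  0.25 -0.02] F [ 0.8 -0.4  0.2] grip -0.001 0.0 q [-0.67  0.44 -0.36  0.77  0.   -0.52]
t 5.2 loc mm [-85.3 -11.1] 35.8 toolx yaw in frame 180.06 delta tool cm [ 0.07  0.91 -0.02] F [-0.8 -3.  -0.4] grip 0.003 1.6 q [-0.67  0.44 -0.36  0.77 -0.   -0.51]
```

```bash
python3 -m pendant '{"fingers":[1,1,1,1,1],"translation":[[0,0.2,0],[0,0.2,0],[0,0.1,0],[0,0,0],[0,0,0]],"turn":[0,0,0,0,0]}' >/dev/null;  python3 go.py c -.086 -.002 .036;  python3 -m pendant '{"fingers":[1,1,1,1,1],"translation":[[0,0.2,0],[0,0,0],[0,0,0],[0,0,0],[0,0,0]],"turn":[0,0,0,0,0]}'>/dev/null;  python3 go.py c -.086 -.002 .036
python3 - <<'E'
from h import *
im,_=snap('top','t2')
cv2.imwrite('pics/m2.png',cv2.resize(im[125:245,275:395],None,fx=4,fy=4,interpolation=cv2.INTER_CUBIC))
E
```

```text
t 5.7 loc mm [-85.3  -5.7] 35.8 toolx yaw in frame 180.08 delta tool cm [ 0.07  0.37 -0.02] F [-0.  -4.7 -2.2] grip -0.002 1.9 q [-0.66  0.44 -0.37  0.76  0.   -0.5 ]
t 6.2 loc mm [-85.3  -3.8] 35.8 toolx yaw in frame 180.08 delta tool cm [ 0.07  0.18 -0.02] F [ 1.1 -3.3 -2. ] grip -0.001 1.9 q [-0.65  0.43 -0.37  0.76  0.   -0.5 ]
```

View pics/m2.png

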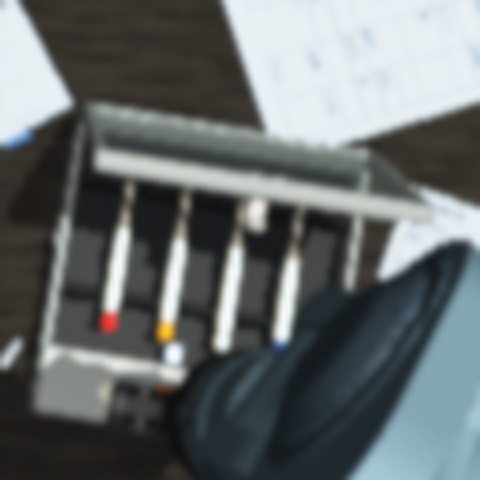

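The cover has sprung up: its front edge runs from about (95,160) to (430,210), hinge side at (85,105). I'll hold the latch briefly so it finishes, then raise the tool straight up.

```bash
python3 -m pendant '{"fingers":[1,1,1,1,1],"translation":[[0,0,0],[0,0,0],[0,0,0],[0,0,0],[0,0,0]],"turn":[0,0,0,0,0]}' >/dev/null; python3 -m pendant '{"fingers":[1,1,1,1,1],"translation":[[0,-1,0],[0,-1,0],[0,-1,0],[0,0,-4],[0,0,-4]],"turn":[0,0,0,0,0]}' >/dev/null; python3 -m pendant '{"fingers":[0.5,0.5,0.5,0.5,0.5],"translation":[[0,0,-3],[0,0,0],[0,0,0],[0,0,0],[0,0,0]],"turn":[0,0,0,0,0]}' >/dev/null;  python3 go.py c .014 -.0525 .1
python3 - <<'E'
from h import *
im,d=snap('top','t3')
cv2.imwrite('pics/m3.png',cv2.resize(im[125:245,275:395],None,fx=4,fy=4,interpolation=cv2.INTER_CUBIC))
th=-.1577;M=np.array([[np.cos(th),-np.sin(th)],[np.sin(th),np.cos(th)]]);T=np.array([.5423,-.2806])
for u in (310,330):
 print([(*((M.T@((w:=ray('top',u,v,d=d[v,u]))[:2]-T)*1e3).round(0)),round(w[2]*1e3)) for v in range(135,180,3)])
E
```

```text
t 7.75 loc mm [-86.7 -33.1] 144.0 toolx yaw in frame 180.06 delta tool cm [-10.08  -1.96   4.37] F [-0.7  0.  -0.3] grip 0.252 0.0 q [-0.7   0.35 -0.18  1.04  0.   -0.55]
[(np.float64(118.0), np.float64(69.0), 105), (np.float64(114.0), np.float64(66.0), 92), (np.float64(110.0), np.float64(64.0), 80), (np.float64(107.0), np.float64(61.0), 66), (np.float64(102.0), np.float64(58.0), 56), (np.float64(97.0), np.float64(56.0), 44), (np.float64(92.0), np.float64(54.0), 35), (np.float64(85.0), np.float64(52.0), 34), (np.float64(81.0), np.float64(49.0), 18), (np.float64(75.0), np.float64(46.0), 6), (np.float64(68.0), np.float64(45.0), 5), (np.float64(61.0), np.float64(44.0), 5), (np.float64(50.0), np.float64(46.0), 27), (np.float64(46.0), np.float64(41.0), 4), (np.float64(38.0), np.float64(40.0), 4)]
[(np.float64(123.0), np.float64(26.0), 116), (np.float64(119.0), np.float64(23.0), 106), (np.float64(115.0), np.float64(20.0), 92), (np.float64(112.0), np.float64(17.0), 79), (np.float64(107.0), np.float64(14.0), 68), (np.float64(102.0), np.float64(11.0), 58), (np.float64(98.0), np.float64(7.0), 44), (np.float64(93.0), np.float64(4.0), 34), (np.float64(85.0), np.float64(3.0), 36), (np.float64(81.0), np.float64(-0.0), 22), (np.float64(77.0), np.float64(-5.0), 4), (np.float64(68.0), np.float64(-5.0), 10), (np.float64(61.0), np.float64(-7.0), 5), (np.float64(50.0), np.float64(-4.0), 29), (np.float64(46.0), np.float64(-9.0), 8)]
```

View pics/m3.png

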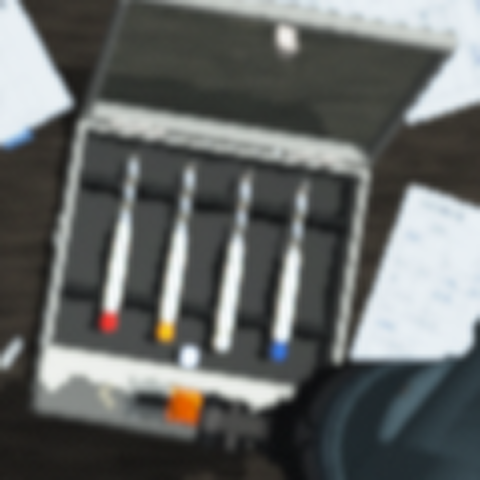

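```bash
python3 - <<'E'
from h import *
th=-.1577;M=np.array([[np.cos(th),-np.sin(th)],[np.sin(th),np.cos(th)]]);T=np.array([.5423,-.2806])
for q in [(278,354),(305,183),(291,270)]: print(M.T@(ray('top',275+(q[0]+.5)/4-.5,125+(q[1]+.5)/4-.5,z=.026)[:2]-T))
E
python3 -m pendant '{"fingers":[0.5,0.5,0.5,0.5,0.5],"translation":[[-3,-0.6,0],[-3,-0.6,0],[-3,-0.6,0],[-1,-0.2,0],[0,0,0]],"turn":[0,0,0,0,0]}' >/dev/null;  python3 go.py c .014 -.0525 .06
```

```text
[-0.03841458 -0.05252982]
[ 0.06800481 -0.05329791]
[ 0.01360757 -0.05274661]
t 8.3 loc mm [ 15.4 -53.5] 144.2 toolx yaw in frame 180.12 delta tool cm [0.13 0.09 8.42] F [-0.3 -0.1 -0.4] grip 0.244 0.0 q [-0.65  0.55  0.13  1.15  0.   -0.49]
```

```bash
python3 -m pendant '{"fingers":[0.5,0.5,0.5,0.5,0.5],"translation":[[0.1,0.05,2],[0,0,3],[0,0,3],[0,0,1],[0,0,0]],"turn":[0,0,0,0,0]}' >/dev/null;  python3 go.py c .014 -.0525 .017
python3 - <<'E'
from h import *
a,_=snap('top','t4'); b,_=snap('side','s4')
a=cv2.resize(a[125:245,275:395],None,fx=3.3333,fy=3.3333,interpolation=cv2.INTER_CUBIC)
b=cv2.resize(b[140:220,220:300],None,fx=5,fy=5,interpolation=cv2.INTER_CUBIC)
cv2.imwrite('pics/m4.png',np.hstack([a[:400],b]))
E
```

```text
t 8.8 loc mm [ 11.1 -51.9] 53.7 toolx yaw in frame 180.07 delta tool cm [-0.31 -0.07  3.67] F [ 0.6 -0.3  0.4] grip 0.245 0.0 q [-0.65  0.61 -0.02  0.95  0.   -0.49]
```

View pics/m4.png

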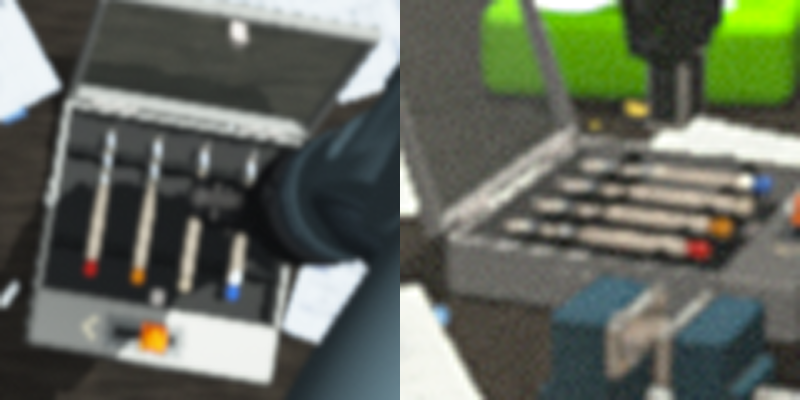

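The gripper stands over the blue driver, which sits under it in the top view (cap at (233,292)). The side view shows the fingers clear above the rack and all four drivers in place.

```bash
python3 -m pendant '{"fingers":[0.5,0.5,0.5,0.5,0.5],"translation":[[-0.2,0,1.2],[0,0,1.2],[0,0,1],[0,0,0.3],[0,0,0]],"turn":[0,0,0,0,0]}' >/dev/null;  python3 go.py c .014 -.0525 .017; python3 -m pendant '{"fingers":[1,1,1,1,1],"translation":[[0,0,0],[0,0,0],[0,0,0],[0,0,0],[0,0,0]],"turn":[0,0,0,0,0]}' 30 >/dev/null;  python3 go.py c .014 -.0525 .017
```

```text
t 9.4 loc mm [ 14.8 -52.6] 17.7 toolx yaw in frame 180.08 delta tool cm [0.08 0.01 0.07] F [-0.8  0.8  0.8] grip 0.248 0.0 q [-0.65  0.65 -0.05  0.88  0.   -0.49]
t 9.9 loc mm [ 15.8 -53.1] 19.0 toolx yaw in frame 180.08 delta tool cm [0.18 0.06 0.2 ] F [ 0.8 -1.1  1. ] grip 0.081 32.6 q [-0.65  0.64 -0.05  0.88  0.   -0.49]
```

```bash
python3 -m pendant '{"fingers":[1,1,1,1,1],"translation":[[0,0,-1],[0,0,-2],[0,0,-4],[0,0,-5],[0,0,-5]],"turn":[0,0,0,0,0]}' >/dev/null;  python3 go.py m -.072 0 .15
python3 - <<'E'
from h import *
b,_=snap('side','s5'); a,_=snap('top','t5')
a=cv2.resize(a[125:245,275:395],None,fx=3.3333,fy=3.3333,interpolation=cv2.INTER_CUBIC)
b=cv2.resize(b[100:220,220:340],None,fx=3.3333,fy=3.3333,interpolation=cv2.INTER_CUBIC)
cv2.imwrite('pics/m5.png',np.hstack([a,b]))
E
```

```text
t 10.4 loc mm [  96.4 -498.5] 190.9 toolx yaw in frame 175.47 delta tool cm [20.72 48.36  4.12] F [ 0.9 -0.5  0.5] grip 0.084 32.6 q [-0.65  0.53  0.22  1.26  0.   -0.49]
```

View pics/m5.png

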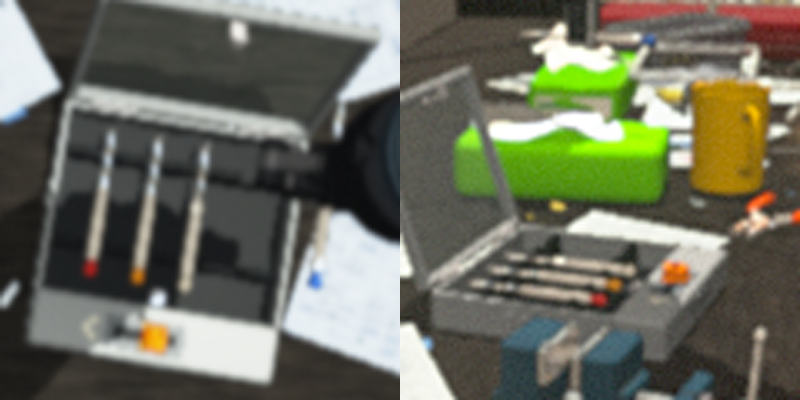

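The driver is gripped: its cap shows at (316,278) in the top view, the other three are still in their notches, and the cover stands open. Next I carry it to the mat.

```bash
for i in 1 2; do :; done; python3 -m pendant '{"fingers":[1,1,1,1,1],"translation":[[1,2,0],[2.5,4,0],[2.5,4,0],[2.5,4,0],[2.5,4,0]],"turn":[0,0,0,0,0]}' >/dev/null; python3 -m pendant '{"fingers":[1,1,1,1,1],"translation":[[2,4,0],[2,4,0],[2,4,0],[2,4,0],[1.5,4,0]],"turn":[0,0,0,0,0]}' >/dev/null; python3 go.py m -.072 0 .15
```

```text
t 11.5 loc mm [ -78.8 -102.4] 189.2 toolx yaw in frame 175.44 delta tool cm [ 0.14 10.27  3.93] F [0.7 0.1 0.4] grip 0.087 32.6 q [ 0.02  0.07 -0.43  1.07  0.    0.18]
```

```bash
python3 -m pendant '{"fingers":[1,1,1,1,1],"translation":[[0,0,0],[0,0,0],[0,0,0],[0,0,0],[0,0,0]],"turn":[-8.5,-8.5,-8.5,-8.5,-8.5]}' >/dev/null; python3 -m pendant '{"fingers":[1,1,1,1,1],"translation":[[0,0,0],[0,0,0],[0,0,0],[0,0,0],[0,0,0]],"turn":[-8.5,-8.5,-8.5,-8.5,-8.5]}' >/dev/null; python3 -m pendant '{"fingers":[1,1,1,1,1],"translation":[[0,0,0],[0,0,0],[0,0,0],[0,0,0],[0,0,0]],"turn":[-8.5,0,0,0,0]}' >/dev/null; python3 go.py m -.072 0 .06
```

```text
t 13.0 loc mm [ -77.4 -103.9] 188.9 toolx yaw in frame -91.1 delta tool cm [-10.39  -0.34  12.89] F [ 0.5 -0.6 -0.3] grip 0.081 32.6 q [ 0.02  0.07 -0.43  1.07  0.   -1.45]
```

```bash
python3 -m pendant '{"fingers":[1,1,1,1,1],"translation":[[-3,0,0],[-4,0,0],[-3.4,0,0],[0,-0.3,3],[0,0,4]],"turn":[0,0,0,0,0]}' >/dev/null; python3 -m pendant '{"fingers":[1,1,1,1,1],"translation":[[0,0,3],[0,0,2],[0,0,1],[0,0,0],[0,0,0]],"turn":[0,0,0,0,0]}' >/dev/null; python3 go.py m -.072 0 .009;  python3 - <<'E'
from h import *
b,_=snap('side','s6'); a,_=snap('top','t6')
a=cv2.resize(a[150:270,95:215],None,fx=3.3333,fy=3.3333,interpolation=cv2.INTER_CUBIC)
b=cv2.resize(b[230:350,200:320],None,fx=3.3333,fy=3.3333,interpolation=cv2.INTER_CUBIC)
cv2.imwrite('pics/m6.png',np.hstack([a,b]))
E
```

```text
t 14.0 loc mm [-71.8   0.3] 59.6 toolx yaw in frame -91.05 delta tool cm [0.03 0.02 5.06] F [ 0.8 -0.4  0.5] grip 0.087 32.6 q [ 0.26  0.27 -0.55  0.75  0.   -1.22]
```

View pics/m6.png

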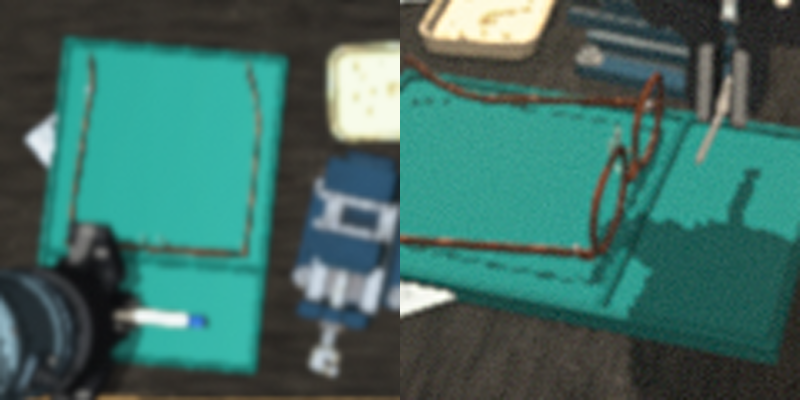

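The driver hangs level above the channel, cap to the right at (198,321) in the top view, and the spectacles are untouched. I lower it and release.

```bash
python3 -m pendant '{"fingers":[1,1,1,1,1],"translation":[[0,0,2],[0,0,1.5],[0,0,0.9],[0,0,0.5],[0,0,0]],"turn":[0,0,0,0,0]}' >/dev/null; python3 go.py m -.072 0 .007; python3 -m pendant '{"fingers":[1,1,1,1,1],"translation":[[0,0,0.1],[0,0,0.1],[0,0,0],[0,0,0],[0,0,0]],"turn":[0,0,0,0,0]}' >/dev/null; python3 go.py m -.072 0 .007
```

```text
t 14.6 loc mm [-72.5   0.1] 9.8 toolx yaw in frame -91.04 delta tool cm [ 0.01 -0.05  0.28] F [-0.2 -0.   0.6] grip 0.084 32.6 q [ 0.26  0.34 -0.61  0.62  0.   -1.22]
t 15.1 loc mm [-72.4   0.1] 8.0 toolx yaw in frame -91.03 delta tool cm [ 0.01 -0.04  0.1 ] F [-0.4 -0.6  0.3] grip 0.082 32.6 q [ 0.26  0.35 -0.61  0.61  0.   -1.22]
```

```bash
python3 -m pendant '{"fingers":[0.7,0.6,0.5,0.5,0.5],"translation":[[0,0,0],[0,0,0],[0,0,0],[0,0,0],[0,0,0]],"turn":[0,0,0,0,0]}' >/dev/null; python3 go.py m -.072 0 .15; python3 -m pendant '{"fingers":[0.5,0.5,0.5,0.5,0.5],"translation":[[0,0,-1],[0,0,-2],[0,0,-4],[0,0,-5],[0,0,-5]],"turn":[0,0,0,0,0]}' >/dev/null;python3 -m pendant '{"fingers":[0.5,0.5,0.5,0.5,0.5],"translation":[[-4,0,-2],[-4,0,0],[-4,0,0],[-4,0,0],[0,0,0]],"turn":[0,0,0,0,0]}' >/dev/null
python3 - <<'E'
from h import *
b,_=snap('side','s7'); a,d=snap('top','t7')
print(state()['time'],state()['eef_pos'])
A=cv2.resize(a[150:270,95:395],None,fx=2.6666,fy=2.6666,interpolation=cv2.INTER_CUBIC)[:320]
b=cv2.resize(b[230:340,180:380],None,fx=2.5,fy=2.5,interpolation=cv2.INTER_CUBIC)
c=cv2.resize(a[215:265,105:180],None,fx=4,fy=5.5,interpolation=cv2.INTER_CUBIC)
cv2.imwrite('pics/m7.png',np.vstack([A,np.hstack([b,c])]) if False else np.vstack([cv2.resize(A,(800,320)),np.hstack([b,cv2.resize(c,(300,275))])]))
E
```

```text
t 15.6 loc mm [-72.5   0.1] 7.8 toolx yaw in frame -91.03 delta tool cm [ 1.000e-02 -5.000e-02 -1.422e+01] F [-0.  -0.2  0.2] grip 0.249 0.0 q [ 0.26  0.35 -0.61  0.61  0.   -1.22]
16.7 [0.4337626  0.33465701 0.19805766]
```

View pics/m7.png

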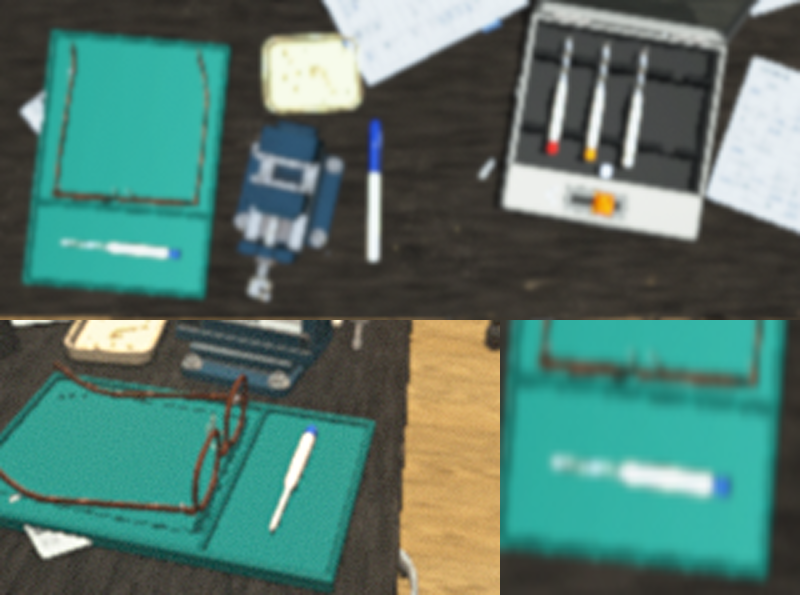

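The picture shows the blue-capped driver flat in the middle of the channel, running (60,240) to (182,254). The cover is open, the other three drivers are in their notches, the spectacles are unmoved and the arm is clear.

```bash
python3 -c "
from bench import env
print(env.hand_in())"
```

```text
the job is handed in; nothing more can be done
None
```

I slid the latch open, the cover sprang up and stayed open, and the blue-capped driver lies flat in the middle of the tool channel. The other drivers and the spectacles look unmoved in the last pictures, and I handed the job in at about 17 s, though no verdict came back.

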